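# Sort two leak-tested dosing units and hold the good one's piston at half stroke

### The job

Two piston dosing units are back from the leak test. Set the one with the green status band upright and fully down in the green nest and the one with the red band in the red nest, their pistons still pushed fully in. Then take the green unit's piston by its black knob and draw it straight up, with the unit staying seated, until the whole blue band on the rod is clear of the cylinder's top while the yellow band below it is still hidden in the bore, and finish holding it there in the gripper; leave the red unit's piston in and everything else on the worktop alone.

Things in the scene. Friction and masses are not known exactly. Their poses are not given: they have to be found in the camera images.
- unit_pass: dosing unit that passed: upright round aluminium barrel 44 mm across, 90 mm high, top 10 mm a dark nut; GREEN band 36 to 56 mm above its foot, four green dots on top; brass hose port along its own +x, 29 mm up, reaching 37 mm from the axis. Origin: centre of underside, z up. Blind bore 17 mm wide from the top to 12 mm above the underside. About 0.5 kg, loose, kept down by its weight alone
- unit_reject: dosing unit that failed: the same in every size and the same weight, with a RED band and red dots. Origin: centre of its underside, z up the axis
- piston_pass: piston of the green unit: loose steel rod 16 mm across in the bore with 0.5 mm play all round, about 0.12 kg, drops back if let go. Origin: tip of the rod's domed foot, z up. Fully in, its foot is 12 mm above the unit's underside. Blue band 41 to 49 mm and yellow band 20 to 26 mm above the foot: blue is clear of the barrel when drawn over 37 mm, yellow shows from 52 mm; at 78 mm it leaves the bore
- piston_pass_knob (a point): middle of the black knob on top of the green unit's piston, 99 mm above the rod's foot. The knob is a cylinder 24 mm across and 20 mm high; with the piston fully in it spans 11 to 31 mm above the barrel's top, and its middle is 21 mm above it
- piston_reject: piston of the red unit, the same as the other. Origin: centre of the rod's foot
- nest_pass: GREEN nest: block 84 x 84 mm, 23 mm high, fixed to the worktop, with a round recess 48 mm in diameter with a chamfered mouth, its floor 10 mm above the worktop. Origin: centre of its underside on the worktop; the recess is on this axis. A seated unit stands on the recess floor, its top 100 mm above the worktop
- nest_reject: RED nest: the same block in red. Origin: centre of its underside
- wash_bottle: bystander: white squeeze bottle with bent spout, 62 x 88 x 165 mm. Origin: centre of its underside
- vial_white: bystander: amber vial with a white cap, 27 mm in diameter, 61 mm high. Origin: centre of its underside
- vial_black: bystander: amber vial with a black cap, 27 mm in diameter, 61 mm high. Origin: centre of its underside
- autosampler: bystander, fixed: white-topped round sample carousel, drum 270 mm across and 220 mm high right of the work, its tube caps up to 360 mm, with a thin post standing on its far edge, 115 mm in x and 28 mm in y from this origin, up to 500 mm above the worktop. Origin: centre of the drum's underside
There are look-alikes about, which are no part of the job. Leave any purple look-alike of the piston_pass alone.

How it is judged:
By the outcome, as a careful person would: the job done as asked, in the order asked, and still so for the second after the job is handed in, while the arm keeps its last pose, push and grip.
It also fails if it takes over 69 s, if anything falls off the work surface, if the arm or the gripper's body presses on something with over 40 N, if the wrist force passes 120 N, or if a joint passes its speed limit or range.

### The arm

A 6-joint arm with a two-finger parallel gripper is mounted at the origin on a cart in front of the work surface, level with it; the furniture and walls round the work are solid. World frame = base frame: x ahead of the robot, y to its left, z up, the work surface at z = 0. Lengths are in m, angles in rad, forces in N, time in s.
With the tool pointing down it reaches from about 0.35 to 0.975 m from the base axis. Payload 4.9 kg.
Tool frame: the origin (TCP) lies between the finger pads; the fingertips stand 25 mm ahead of it and the grasp point (between the pads) lies 6 mm ahead of it; z points along the fingers, y is the line along which they close (so a half turn about z gives the same grasp; the last joint's range is limited). The gripper opens to 85 mm and grips with 20 to 120 N. Pads are 22 mm wide; open, the fingers measure 114 mm over their backs; the gripper's body (76 mm by 85 mm) begins 54 mm behind the grasp point. The pads swing forward as they close: fully open they stand 13 mm farther back than shut.
Start: joints at [-1.322, 0.053, 1.613, -0, 1.476, -0.119], TCP at [0.225, -0.583, 0.256] pointing down, gripper open.
Joint ranges: [-3.01, 3.01], [-1.01, 2.22], [0.06, 2.58], [-1.02, 4.17], [0.09, 2.62], [-3.14, 3.14]. Speed limits (rad/s): [2.57, 2.57, 3.14, 3.14, 3.14, 3.14].

### API

Orientations are given as a unit quaternion [w, x, y, z].
In Python, from plant import manip gives the robot as it stands.
- The arm moves only by the shell command python3 -m inch 'ROWS'. ROWS is JSON, a list of rows, each a list of 3 entries, a list of its own where there are three numbers: the shift along the tool's x, y, z in m, then the turn, a rotation vector about the tool's x, y, z in rad, then the opening, from 0 (shut) to 1 (fully open). A call has 1 to 8 rows; each row shifts and turns the commanded pose from where the row before left it, along the tool's axes as they then stand; what a row does not reach is not made up. A row lasts 1/10 s, in which the tool goes at most 50 mm and 8.59 degrees, less where a joint would pass 70% of its speed; a pose out of reach is approached as far as the arm can. A call with a gripper value outside its range is refused whole. The fingers move at their own pace and stop on an object; the grip force is fixed at half the most. Time passes only in rows, so rows that do not move let the fingers close. It gives the time, the measured TCP pose, the force, the opening and the grip force at its end, in the units of the state.
- manip.state(): the state, without advancing time (a new reading comes with each control period).
- manip.grab_frame(name): name is "side" or "top"; returns (picture, depth): 420x560x3 uint8, red, green, blue; 420x560 float32, m along the optical axis (not along the pixel's ray), 0 where there is no reading.
- manip.camera_params(name): a dict with "camera_matrix" (3x3 intrinsics, pixels), "rvec" (rotation vector, rad) and "tvec" (3), from world to camera coordinates, as OpenCV has them. Camera axes: x right, y down, z forward; pixel columns grow to the right and rows downward; lengths in m; the calibration is good to about 2 mm. A picture is of the moment at which its call begins. camera_params takes no time and is no camera call.
- manip.job_done(): hands the job in; it is judged then, once.
Trained networks look in the newest picture that a camera, given by its name, has taken for a name from the list of things; names that differ only in an ending like _2 or _b are one class to them, and where a whole thing is asked for, a point or a joint stands for the part that bears it (a point fixed in the world has none). Each returns a list of dicts, best first, with "score" (0 to 1); they miss things now and then, are a little off and sometimes report something else, mostly with a low value. They report only what shows in the picture. A call takes as long as a camera call. They do not tell look-alikes from the thing itself.
- manip.look_for(camera, label): "point" ([x, y, z] in m, in world coordinates, good to about 4 mm: the middle of the surface that is visible of it).
The state is a dict: "time": time; "joint_pos": joint angles; "joint_vel": joint speeds; "joint_efforts": joint torques, N m; "tool_pos": TCP position; "tool_rot": TCP orientation; "contact_force": force on the tool from outside, world axes, zero at the start; "ft_torque": the same for the moment, N m; "gripper_width": opening from 0.0 (shut) to 1.0 (fully open); "grasp_force": force on a finger pad.
Only numpy, scipy, OpenCV 4.12 (cv2) and the standard library are available. Lean on these libraries where they do the work, as an engineer would, in place of code of your own. Each camera call takes 0.05 s, during which the arm holds its last target. There are 200 camera calls.

## Working session

There is one attempt and no reset: what is moved stays moved. The work goes in short steps, Python scripts to look and compute and a shell command to move; the robot and the scene stay as the last step left them, time stands still between calls to the robot, and variables do not carry over. Pictures are saved under pics/ and viewed, at most 10 in all, crops included, and the job is handed in when it is done.

```bash
mkdir -p pics; ls
cat > h.py <<'E'
import numpy as np, cv2
from plant import manip
from scipy.spatial.transform import Rotation as R
def cam(n):
    p=manip.camera_params(n); K=np.array(p["camera_matrix"]); Rm=cv2.Rodrigues(np.array(p["rvec"],float))[0]; return K,Rm,np.array(p["tvec"],float).ravel()
def cloud(n,d):
    K,Rm,t=cam(n); v,u=np.mgrid[:d.shape[0],:d.shape[1]]
    P=np.stack([(u-K[0,2])/K[0,0]*d,(v-K[1,2])/K[1,1]*d,d],-1); return (P-t)@Rm
def px(n,X):
    K,Rm,t=cam(n); c=Rm@np.array(X)+t; q=K@c; return (q[:2]/q[2]).round().astype(int).tolist()
E
python3 - <<'E'
from h import *
for n in("side","top"):
    im,d=manip.grab_frame(n); cv2.imwrite(f"pics/{n}0.png",im[:,:,::-1]); np.save(f"{n}0.npy",d); np.save(f"{n}0im.npy",im)
    for l in "unit_pass unit_reject piston_pass piston_pass_knob nest_pass nest_reject wash_bottle vial_white vial_black autosampler".split():
        for r in manip.look_for(n,l)[:3]: print(n,l,np.round(r["point"],3),round(r["score"],2),px(n,r["point"]))
s=manip.state(); print(s["time"],s["tool_pos"],s["tool_rot"])
E
```

```text
pics
side unit_pass [0.402 0.131 0.075] 0.68 [298, 277]
side unit_reject [0.393 0.296 0.079] 0.7 [228, 332]
side piston_pass [0.413 0.12  0.121] 0.55 [299, 258]
side piston_pass [0.339 0.174 0.104] 0.55 [301, 310]
side piston_pass_knob [0.606 0.05  0.021] 0.72 [269, 202]
side piston_pass_knob [0.342 0.171 0.103] 0.7 [301, 308]
side piston_pass_knob [0.413 0.126 0.121] 0.59 [297, 260]
side nest_pass [0.57  0.162 0.024] 0.56 [237, 238]
side nest_reject [0.393 0.294 0.077] 0.17 [228, 331]
side wash_bottle [0.71  0.167 0.088] 0.73 [197, 180]
side vial_white [ 0.642 -0.117  0.038] 0.55 [316, 154]
top unit_pass [0.419 0.109 0.092] 0.73 [268, 259]
top unit_reject [0.404 0.284 0.089] 0.92 [182, 268]
top unit_reject [0.606 0.052 0.022] 0.34 [292, 175]
top piston_pass_knob [0.343 0.169 0.105] 0.46 [238, 297]
top piston_pass_knob [0.416 0.119 0.122] 0.43 [262, 260]
top nest_reject [0.605 0.05  0.022] 0.8 [293, 175]
top wash_bottle [0.716 0.152 0.097] 0.73 [244, 118]
top vial_white [ 0.644 -0.121  0.046] 0.65 [371, 154]
top vial_white [0.606 0.049 0.021] 0.41 [294, 174]
1.1 [ 0.22475716 -0.58318043  0.25630854] [6.77277697e-06 9.83131853e-01 1.82898223e-01 2.55531879e-06]
```

View pics/side0.png

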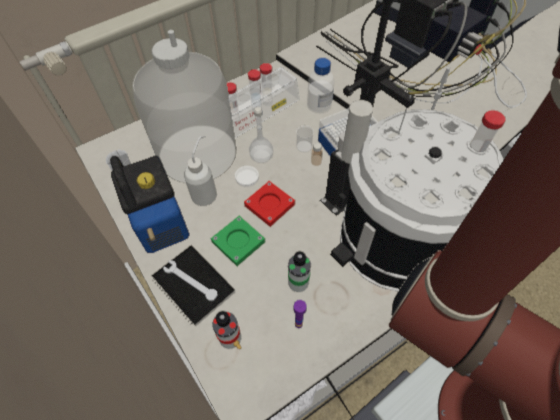

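View pics/top0.png

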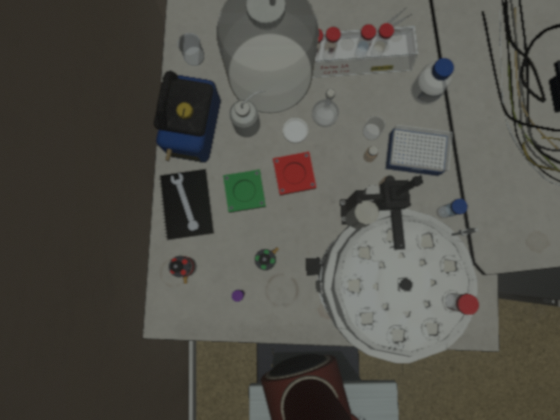

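Both pictures agree. Candidates, side/top pixels:
- **Green-band unit:** (299,272)/(265,259), with black knob (299,257).
- **Red-band unit:** (227,330)/(181,267).
- **Purple-knob look-alike piston:** (300,310)/(238,296), to be left alone.
- **Nests:** green (238,240)/(244,190), red (270,203)/(294,173).

I choose the green-dot and red-dot units with black knobs. Next I measure the axes and check with a close crop.

```bash
cat > m.py <<'E'
from h import *
def circ(P,r):  # axis of circle/cylinder points with known radius visible surface: robust bbox mid
    from scipy.optimize import least_squares
    f=least_squares(lambda c:np.hypot(P[:,0]-c[0],P[:,1]-c[1])-r,P[:,:2].mean(0),loss="soft_l1",f_scale=.002); return f.x
E
python3 - <<'E'
from m import *
K,Rm,t=cam("top"); print("top cam",-Rm.T@t); K,Rm,t=cam("side"); print("side cam",-Rm.T@t)
for n in("side","top"):
    im=np.load(n+"0im.npy"); d=np.load(n+"0.npy"); P=cloud(n,d); hsv=cv2.cvtColor(im,cv2.COLOR_RGB2HSV); ok=d>0
    for nm,h,c in(("green",(50,85),(.57,.16)),("red",(-8,8),(.605,.05))):
        H=hsv[...,0].astype(int); H=np.where(H>170,H-180,H)
        m=ok&(H>h[0])&(H<h[1])&(hsv[...,1]>120)&(abs(P[...,2]-.022)<.006)&(np.hypot(P[...,0]-c[0],P[...,1]-c[1])<.08)
        q=P[m]; rc=cv2.minAreaRect((q[:,:2]*1000).astype(np.float32)); print(n,nm,m.sum(),rc,np.median(q[:,2]))
    for nm,c in(("gU",(.417,.117)),("rU",(.40,.285)),("purple",(.343,.17))):
        near=ok&(np.hypot(P[...,0]-c[0],P[...,1]-c[1])<.045)
        for lo,hi,r in((.113,.13,0),(.083,.096,0),(.035,.08,.022)):
            q=P[near&(P[...,2]>lo)&(P[...,2]<hi)]
            if len(q)<5: print(n,nm,lo,len(q));continue
            print(n,nm,lo,len(q),"mean",q.mean(0).round(4),"min",q.min(0).round(3),"max",q.max(0).round(3),"med z",np.median(q[:,2]).round(4),circ(q,r).round(4) if r else cv2.minEnclosingCircle((q[:,:2]*1000).astype(np.float32)))
    # autosampler
    q=P[ok&(P[...,2]>.2)&(P[...,0]>.1)&(P[...,0]<.75)&(P[...,1]<.05)&(P[...,1]>-.4)]; print(n,"high",len(q),q.min(0),q.max(0))
    q=q[abs(q[:,2]-.22)<.012]; print(" drum top ring",cv2.minEnclosingCircle((q[:,:2]*1000).astype(np.float32)))
a=np.load("side0im.npy")[235:365,190:345]; b=np.load("top0im.npy")[225:325,155:310]
a=cv2.resize(a,None,fx=3,fy=3,interpolation=3); b=cv2.resize(b,(465,300),interpolation=3); cv2.imwrite("pics/crop.png",np.clip(np.vstack([a[:,:],b])[:,:,::-1]*1.5,0,255)[:600*2])
z=cv2.imread("pics/crop.png"); cv2.imwrite("pics/crop.png",cv2.resize(z,None,fx=.85,fy=.85))
E
```

```text
top cam [0.39838736 0.07971847 1.10691034]
side cam [0.15175921 0.35045708 0.80168669]
side green 911 ((570.2193603515625, 163.25479125976562), (84.17327880859375, 81.2020492553711), 8.434359550476074) 0.023337523528450067
side red 855 ((607.4738159179688, 50.11610412597656), (83.51764678955078, 84.01421356201172), 10.19430923461914) 0.02340221039271471
side gU 0.113 135 mean [0.4153 0.1168 0.1205] min [0.405 0.104 0.113] max [0.428 0.128 0.124] med z 0.121 ((416.9814147949219, 116.356201171875), 12.277863502502441)
side gU 0.083 266 mean [0.4117 0.1204 0.0901] min [0.395 0.094 0.083] max [0.439 0.138 0.094] med z 0.0904 ((416.8179626464844, 115.60771179199219), 22.40239143371582)
side gU 0.035 212 mean [0.404  0.127  0.0583] min [0.394 0.099 0.035] max [0.426 0.138 0.08 ] med z 0.058 [0.4172 0.1155]
side rU 0.113 164 mean [0.4052 0.2923 0.1207] min [0.395 0.281 0.113] max [0.417 0.304 0.124] med z 0.1209 ((406.08587646484375, 291.8990173339844), 12.07139778137207)
side rU 0.083 314 mean [0.4001 0.2934 0.0901] min [0.385 0.27  0.083] max [0.426 0.314 0.094] med z 0.0903 ((407.1604614
[... 1575 characters left out ...]
883 0.09  ] min [0.386 0.27  0.083] max [0.428 0.313 0.096] med z 0.0901 ((407.970458984375, 291.88507080078125), 22.508161544799805)
top rU 0.035 79 mean [0.4055 0.2755 0.0548] min [0.374 0.27  0.035] max [0.429 0.293 0.08 ] med z 0.0557 [0.4072 0.2922]
top purple 0.113 1
top purple 0.083 2
top purple 0.035 5 mean [0.3485 0.1643 0.0404] min [0.344 0.163 0.037] max [0.353 0.166 0.046] med z 0.0389 [0.3436 0.1855]
top high 23055 [ 0.15207579 -0.25268708  0.20309453] [0.54776596 0.04997504 0.53414636]
 drum top ring ((381.43438720703125, -56.289276123046875), 169.0965118408203)[ WARN:0@0.578] global loadsave.cpp:1063 imwrite_ Unsupported depth image for selected encoder is fallbacked to CV_8U.
```

View pics/crop.png

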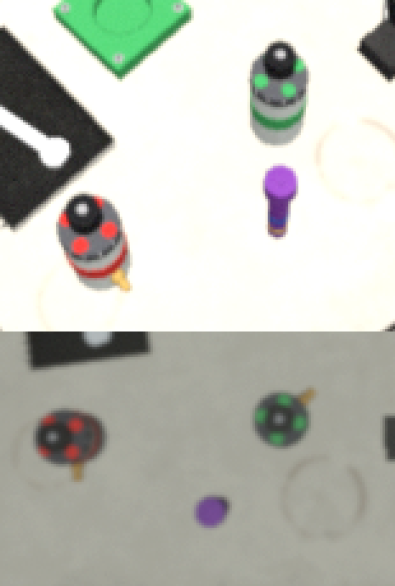

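The crop confirms both choices: a black knob with green dots, and a black knob with red dots and a red band. The purple-knob rod stands free nearer the robot. I'll lift above the carousel post first and square the tool to the world axes.

```bash
python3 -m inch '[[[0,0,-0.043],[0,0,0.046],1],[[0,0,-0.043],[0,0,0.046],1],[[0,0,-0.043],[0,0,0.046],1],[[0,0,-0.043],[0,0,0.046],1],[[0,0,-0.043],[0,0,0.046],1],[[0,0,-0.043],[0,0,0.046],1],[[0,0,-0.043],[0,0,0.046],1],[[0,0,-0.043],[0,0,0.046],1]]'
python3 - <<'E'
from m import *
s=manip.state(); print(s["joint_pos"])
for n in("side","top"):
    d=np.load(n+"0.npy"); P=cloud(n,d)
    for c in((.571,.162),(.609,.049)):
        r=np.hypot(P[...,0]-c[0],P[...,1]-c[1])
        q=P[(r<.04)&(P[...,2]<.0135)&(P[...,2]>.006)]
        print(n,"recess floor",len(q),cv2.minEnclosingCircle((q[:,:2]*1000).astype(np.float32)) if len(q) else 0)
    q=P[(P[...,2]>.38)&(P[...,0]>.3)&(P[...,0]<.6)&(P[...,1]<.1)&(P[...,1]>-.3)&(d>0)]; print("post",len(q),np.percentile(q,[1,50,99],axis=0) if len(q) else 0)
    # Nest rect again with loose color mask
    im=np.load(n+"0im.npy").astype(int)
    for nm,g,c in(("green",im[...,1]-im[...,0],(.571,.162)),("red",im[...,0]-im[...,1],(.609,.049))):
        m=(g>15)&(np.hypot(P[...,0]-c[0],P[...,1]-c[1])<.075)&(P[...,2]>.019)&(P[...,2]<.03)
        q=(P[m][:,:2]*1000).astype(np.float32); print(nm,cv2.minAreaRect(q))
E
```

```text
time: 1.9
tool_pos: [0.2246, -0.5828, 0.6023]
tool_rot: [0.0, 1.0, -0.001, 0.0]
contact_force: [0.0, -0.9, 1.0]
gripper_width: 0.999
grasp_force: 0.0
[-1.32197127e+00  7.95208096e-02  1.01646676e+00  3.17327127e-06
  2.04512946e+00  2.50910749e-01]
side recess floor 286 ((576.0120849609375, 159.80303955078125), 23.58683967590332)
side recess floor 227 ((612.6835327148438, 45.91403579711914), 22.692811965942383)
post 973 [[ 0.48330412 -0.10869058  0.38056896]
 [ 0.49987397 -0.08773511  0.40150098]
 [ 0.5226124  -0.07274772  0.49154537]]
green ((571.8373413085938, 161.7047576904297), (86.9195556640625, 84.74324035644531), 8.434358596801758)
red ((609.0643310546875, 48.675621032714844), (86.60652160644531, 86.0625), 9.257823944091797)
top recess floor 317 ((573.1751708984375, 162.21693420410156), 23.774147033691406)
top recess floor 307 ((611.94140625, 48.93080520629883), 23.79511260986328)
post 789 [[ 0.48479293 -0.10945419  0.38085337]
 [ 0.50229543 -0.08813884  0.38794429]
 [ 0.5241878  -0.0734223   0.50109628]]
green ((572.7694091796875, 161.7726287841797), (84.95262145996094, 83.78176879882812), 7.879073143005371)
red ((610.4146728515625, 48.963043212890625), (84.63739776611328, 84.22863006591797), 9.846567153930664)
```

```bash
python3 -m inch '[[[0.025,-0.043,0],[0,0,0],1],[[0.025,-0.043,0],[0,0,0],1],[[0.025,-0.043,0],[0,0,0],1],[[0.025,-0.043,0],[0,0,0],1],[[0.025,-0.043,0],[0,0,0],1],[[0.025,-0.043,0],[0,0,0],1],[[0.025,-0.043,0],[0,0,0],1],[[0.025,-0.043,0],[0,0,0],1]]'
python3 -m inch '[[[0,-0.049,0],[0,0,0],1],[[0,-0.049,0],[0,0,0],1],[[0,-0.049,0],[0,0,0],1],[[0,-0.049,0],[0,0,0],1],[[0,-0.049,0],[0,0,0],1],[[0,-0.049,0],[0,0,0],1],[[0,-0.049,0],[0,0,0],1],[[0,-0.049,0],[0,0,0],1]]'
```

```text
time: 2.7
tool_pos: [0.4252, -0.2373, 0.6006]
tool_rot: [0.0, 1.0, -0.0, 0.0]
contact_force: [0.4, -0.1, 0.0]
gripper_width: 1.004
grasp_force: 0.0
time: 3.5
tool_pos: [0.4241, 0.1548, 0.6007]
tool_rot: [-0.0, 1.0, -0.0, 0.001]
contact_force: [1.4, -1.1, -0.2]
gripper_width: 0.999
grasp_force: 0.0
```

```bash
python3 -m inch '[[[-0.004,-0.034,0.035],[0,0,0],1],[[-0.004,-0.034,0.035],[0,0,0],1],[[-0.004,-0.034,0.035],[0,0,0],1],[[-0.0045,-0.035,0.035],[0,0,0],1],[[0,0,0.05],[0,0,0],1],[[0,0,0.05],[0,0,0],1],[[0,0,0.05],[0,0,0],1],[[0,0,0.05],[0,0,0],1]]'
```

```text
time: 4.3
tool_pos: [0.4081, 0.2898, 0.2586]
tool_rot: [-0.0, 1.0, 0.0, 0.0]
contact_force: [0.2, -0.2, -0.3]
gripper_width: 1.004
grasp_force: 0.0
```

```bash
python3 -m inch '[[[0,-0.001,0.04],[0,0,0],1],[[0,0,0.04],[0,0,0],1],[[0,0,0.04],[0,0,0],1],[[0,0,0.03],[0,0,0],1],[[0,0,0.018],[0,0,0],1],[[0,0,0.005],[0,0,0],1],[[0,0,0],[0,0,0],1],[[0,0,0],[0,0,0],1]]'
```

```text
time: 5.1
tool_pos: [0.4094, 0.2913, 0.0888]
tool_rot: [-0.001, 1.0, -0.0, 0.001]
contact_force: [0.7, 0.2, 0.0]
gripper_width: 0.999
grasp_force: 0.0
```

```bash
python3 -m inch '[[[-0.002,0,0.006],[0,0,0],1],[[0,0,0],[0,0,0],0.3],[[0,0,0],[0,0,0],0.3],[[0,0,0],[0,0,0],0.3],[[0,0,0],[0,0,0],0.3],[[0,0,0],[0,0,0],0.2],[[0,0,0],[0,0,0],0.2],[[0,0,0],[0,0,0],0.2]]'
python3 - <<'E'
from m import *
im,d=manip.grab_frame("side"); cv2.imwrite("pics/s1.png",np.clip(im[:,:,::-1][180:400,120:400].astype(int)*1.3,0,255).astype(np.uint8).repeat(2,0).repeat(2,1))
E
```

```text
time: 5.9
tool_pos: [0.4069, 0.2913, 0.0821]
tool_rot: [-0.001, 1.0, -0.0, 0.0]
contact_force: [-1.6, 1.9, 4.9]
gripper_width: 0.493
grasp_force: 61.0
```

View pics/s1.png

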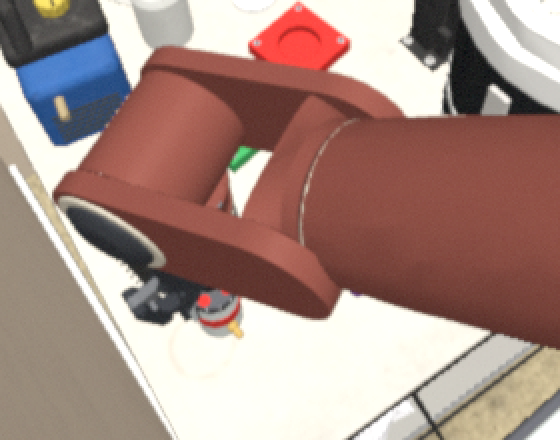

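The unit is upright between the pads: red band at (218,310) in the crop, force 61 N. Lifting.

```bash
python3 -m inch '[[[0,0,-0.005],[0,0,0],0.2],[[0,0,-0.015],[0,0,0],0.2],[[0,0,-0.025],[0,0,0],0.2],[[0,0,-0.03],[0,0,0],0.2],[[0,0,-0.03],[0,0,0],0.2],[[0,0,-0.01],[0,0,0],0.2],[[0,0,0],[0,0,0],0.2],[[0,0,0],[0,0,0],0.2]]'
```

```text
time: 6.75
tool_pos: [0.4055, 0.2902, 0.1945]
tool_rot: [0.001, 1.0, -0.0, -0.001]
contact_force: [-0.0, -0.2, -6.2]
gripper_width: 0.493
grasp_force: 62.0
```

```bash
python3 -m inch '[[[0.012,0.014,0],[0,0,0],0.2],[[0.025,0.03,0],[0,0,0],0.2],[[0.028,0.033,0],[0,0,0],0.2],[[0.028,0.033,0],[0,0,0],0.2],[[0.028,0.033,0],[0,0,0],0.2],[[0.028,0.033,0],[0,0,0],0.2],[[0.028,0.033,0],[0,0,0],0.2],[[0.02,0.025,0],[0,0,0],0.2]]'
```

```text
time: 7.55
tool_pos: [0.6033, 0.0544, 0.193]
tool_rot: [0.0, 1.0, -0.001, -0.002]
contact_force: [-0.3, 0.3, -6.2]
gripper_width: 0.493
grasp_force: 62.4
```

```bash
python3 -m inch '[[[0.005,0.005,0.02],[0,0,0],0.2],[[0,0,0.02],[0,0,0],0.2],[[0,0,0.02],[0,0,0],0.2],[[0,0,0],[0,0,0],0.2],[[0,0,0],[0,0,0],0.2],[[0,0,0],[0,0,0],0.2]]'
python3 - <<'E'
from m import *
im,d=manip.grab_frame("side"); cv2.imwrite("pics/s2.png",np.clip(im[:,:,::-1][130:330,130:410].astype(int)*1.3,0,255).astype(np.uint8).repeat(2,0).repeat(2,1))
P=cloud("side",d)
q=P[(np.hypot(P[...,0]-.609,P[...,1]-.049)<.03)&(P[...,2]>.05)&(P[...,2]<.11)&(d>0)]
if len(q)>20: print(len(q),q.mean(0),circ(q,.022),q.min(0),q.max(0))
s=manip.state(); print(s["tool_pos"])
E
```

```text
time: 8.15
tool_pos: [0.6087, 0.0518, 0.1369]
tool_rot: [0.0, 1.0, 0.0, 0.0]
contact_force: [0.4, 0.1, -5.6]
gripper_width: 0.488
grasp_force: 62.4
267 [0.59384402 0.06155406 0.0853818 ] [0.60865652 0.05104634] [0.57915881 0.03587288 0.05923882] [0.61736141 0.07423029 0.10990545]
[0.60907781 0.05183686 0.13752707]
```

View pics/s2.png

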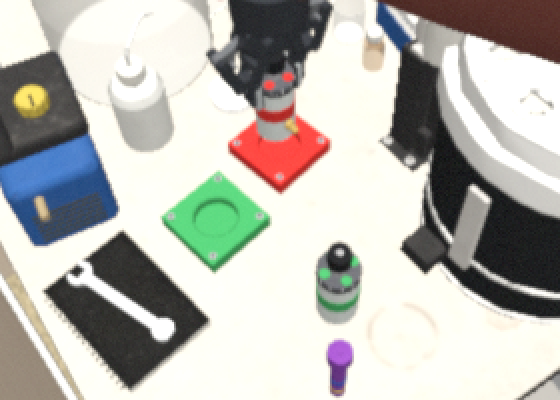

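The red unit hangs upright over the red nest at crop (277,105). The side camera puts it about 2 mm off in y, so I correct that and lower slowly.

```bash
python3 -m inch '[[[0,0.002,0.01],[0,0,0],0.2],[[0,0,0.01],[0,0,0],0.2],[[0,0,0.006],[0,0,0],0.2],[[0,0,0.004],[0,0,0],0.2],[[0,0,0.003],[0,0,0],0.2],[[0,0,0.003],[0,0,0],0.2],[[0,0,0],[0,0,0],0.2],[[0,0,0],[0,0,0],0.2]]'
```

```text
time: 9.0
tool_pos: [0.6085, 0.0497, 0.1005]
tool_rot: [0.0, 1.0, -0.0, 0.0]
contact_force: [0.3, -0.3, -5.0]
gripper_width: 0.486
grasp_force: 62.5
```

```bash
python3 -m inch '[[[0,0,0.003],[0,0,0],0.2],[[0,0,0.002],[0,0,0],0.2],[[0,0,0.002],[0,0,0],0.2],[[0,0,0.001],[0,0,0],0.2],[[0,0,0],[0,0,0],0.2],[[0,0,0],[0,0,0],0.2]]'
```

```text
time: 9.6
tool_pos: [0.6084, 0.0497, 0.0923]
tool_rot: [-0.0, 1.0, -0.0, 0.0]
contact_force: [0.5, -0.1, -5.5]
gripper_width: 0.493
grasp_force: 62.5
```

```bash
python3 -m inch '[[[0,0,0.001],[0,0,0],0.2],[[0,0,0.001],[0,0,0],0.2],[[0,0,0],[0,0,0],0.2],[[0,0,0],[0,0,0],0.2]]'
```

```text
time: 10.0
tool_pos: [0.6089, 0.0498, 0.0921]
tool_rot: [0.0, 1.0, -0.0, 0.0]
contact_force: [-4.5, -0.1, 6.4]
gripper_width: 0.496
grasp_force: 63.4
```

Contact with the recess floor. Releasing and rising.

```bash
python3 -m inch '[[[0,0,0],[0,0,0],1],[[0,0,0],[0,0,0],1],[[0,0,0],[0,0,0],1],[[0,0,0],[0,0,0],1],[[0,0,-0.01],[0,0,0],1],[[0,0,-0.03],[0,0,0],1],[[0,0,-0.04],[0,0,0],1],[[0,0,-0.05],[0,0,0],1]]'
```

```text
time: 10.8
tool_pos: [0.6071, 0.0498, 0.2201]
tool_rot: [-0.0, 1.0, -0.0, -0.002]
contact_force: [1.6, -0.6, -0.2]
gripper_width: 1.0
grasp_force: 0.0
```

```bash
python3 -m inch '[[[-0.012,-0.004,0],[0,0,0],1],[[-0.032,-0.011,0],[0,0,0],1],[[-0.032,-0.011,0],[0,0,0],1],[[-0.032,-0.011,0],[0,0,0],1],[[-0.032,-0.011,0],[0,0,0],1],[[-0.032,-0.011,0],[0,0,0],1],[[-0.019,-0.006,0],[0,0,0],1],[[0,0,0],[0,0,0],1]]'
python3 - <<'E'
from m import *
im,d=manip.grab_frame("side"); P=cloud("side",d)
for c in((.609,.049),(.4175,.116)):
    for lo,hi in((.123,.14),(.094,.105)):
        q=P[(np.hypot(P[...,0]-c[0],P[...,1]-c[1])<.026)&(P[...,2]>lo)&(P[...,2]<hi)&(d>0)]
        if len(q)>20: print(c,len(q),np.median(q[:,2]),cv2.minEnclosingCircle((q[:,:2]*1000).astype(np.float32)))
E
```

```text
time: 11.6
tool_pos: [0.416, 0.1154, 0.2208]
tool_rot: [-0.0, 1.0, 0.001, 0.001]
contact_force: [0.7, 0.8, -0.1]
gripper_width: 1.002
grasp_force: 0.0
(0.609, 0.049) 106 0.13098088953891274 ((608.3093872070312, 51.052459716796875), 12.524386405944824)
(0.609, 0.049) 208 0.10053413857262393 ((607.9027099609375, 50.94279098510742), 22.55634880065918)
```

The red unit is seated: barrel top at 100.5 mm, knob top at 131 mm. Now the green one.

```bash
python3 -m inch '[[[0.001,0,0.04],[0,0,0],1],[[0,0,0.04],[0,0,0],1],[[0,0,0.03],[0,0,0],1],[[0,0,0.02],[0,0,0],1],[[0,0,0.008],[0,0,0],1],[[0,0,0],[0,0,0],1],[[0,0,0],[0,0,0],1]]'
```

```text
time: 12.35
tool_pos: [0.4197, 0.1147, 0.0836]
tool_rot: [-0.0, 1.0, -0.0, 0.001]
contact_force: [0.5, 0.4, 0.6]
gripper_width: 0.998
grasp_force: 0.0
```

```bash
python3 -m inch '[[[0,0,0],[0,0,0],0.3],[[0,0,0],[0,0,0],0.3],[[0,0,0],[0,0,0],0.3],[[0,0,0],[0,0,0],0.3],[[0,0,0],[0,0,0],0.2],[[0,0,0],[0,0,0],0.2],[[0,0,0],[0,0,0],0.2]]'
```

```text
time: 13.05
tool_pos: [0.4192, 0.1152, 0.0836]
tool_rot: [-0.0, 1.0, -0.0, 0.001]
contact_force: [-0.4, 2.8, 5.4]
gripper_width: 0.492
grasp_force: 60.7
```

```bash
python3 -m inch '[[[0,0,-0.005],[0,0,0],0.2],[[0,0,-0.015],[0,0,0],0.2],[[0,0,-0.025],[0,0,0],0.2],[[0,0,-0.02],[0,0,0],0.2],[[0,0,-0.01],[0,0,0],0.2],[[0.015,-0.005,0],[0,0,0],0.2],[[0.03,-0.009,0],[0,0,0],0.2],[[0.03,-0.009,0],[0,0,0],0.2]]'
```

```text
time: 13.85
tool_pos: [0.4929, 0.1377, 0.1555]
tool_rot: [0.0, 1.0, -0.0, -0.001]
contact_force: [0.2, -0.0, -4.6]
gripper_width: 0.493
grasp_force: 61.8
```

```bash
python3 -m inch '[[[0.03,-0.009,0],[0,0,0],0.2],[[0.03,-0.009,0],[0,0,0],0.2],[[0.02,-0.006,0],[0,0,0],0.2],[[0,0,0.01],[0,0,0],0.2],[[0,0,0.01],[0,0,0],0.2],[[0,0,0],[0,0,0],0.2],[[0,0,0],[0,0,0],0.2],[[0,0,0],[0,0,0],0.2]]'
python3 - <<'E'
from m import *
im,d=manip.grab_frame("side"); P=cloud("side",d); s=manip.state(); t=s["tool_pos"]; print(t)
q=P[(np.hypot(P[...,0]-t[0],P[...,1]-t[1])<.03)&(P[...,2]>t[2]-.08)&(P[...,2]<t[2]-.027)&(d>0)]
print(len(q),circ(q,.022),q.min(0),q.max(0))
for lo,hi in ((-.075,-.055),(-.055,-.03)):
    w=q[(q[:,2]>t[2]+lo)&(q[:,2]<t[2]+hi)]; print(len(w),circ(w,.022))
cv2.imwrite("pics/s3.png",np.clip(im[:,:,::-1][130:330,130:410].astype(int)*1.3,0,255).astype(np.uint8).repeat(2,0).repeat(2,1))
E
```

```text
time: 14.65
tool_pos: [0.5729, 0.1616, 0.1374]
tool_rot: [0.0, 1.0, -0.0, 0.0]
contact_force: [0.2, 0.2, -5.5]
gripper_width: 0.496
grasp_force: 61.8
[0.57324189 0.16166457 0.13781658]
286 [0.57093841 0.16113059] [0.54765157 0.14058912 0.05784832] [0.57916455 0.18364451 0.11074218]
107 [0.5711434  0.16103749]
139 [0.57073028 0.16121024]
```

View pics/s3.png

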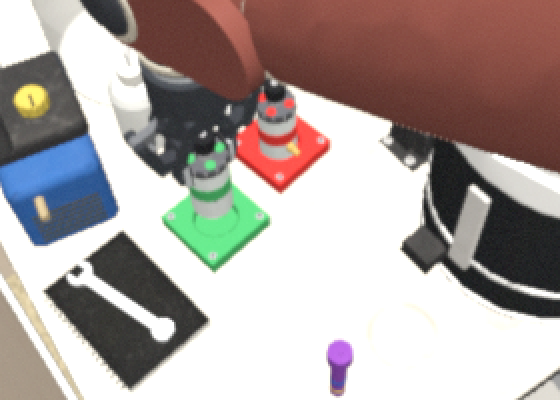

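Green hangs over the green nest at crop (210,190); the red unit stays seated at (278,120). Small y nudge and lower.

```bash
python3 -m inch '[[[0,-0.001,0.012],[0,0,0],0.2],[[0,0,0.01],[0,0,0],0.2],[[0,0,0.005],[0,0,0],0.2],[[0,0,0.003],[0,0,0],0.2],[[0,0,0.003],[0,0,0],0.2],[[0,0,0.003],[0,0,0],0.2],[[0,0,0],[0,0,0],0.2],[[0,0,0],[0,0,0],0.2]]'
```

```text
time: 15.5
tool_pos: [0.5735, 0.1628, 0.1015]
tool_rot: [-0.0, 1.0, -0.0, 0.0]
contact_force: [-0.0, -0.4, -4.5]
gripper_width: 0.494
grasp_force: 61.9
```

```bash
python3 -m inch '[[[0,0,0.002],[0,0,0],0.2],[[0,0,0.002],[0,0,0],0.2],[[0,0,0.001],[0,0,0],0.2],[[0,0,0.001],[0,0,0],0.2],[[0,0,0],[0,0,0],0.2],[[0,0,0],[0,0,0],0.2]]'
```

```text
time: 16.1
tool_pos: [0.5734, 0.1627, 0.0953]
tool_rot: [0.0, 1.0, -0.0, -0.0]
contact_force: [0.8, 0.0, -5.2]
gripper_width: 0.493
grasp_force: 61.9
```

```bash
python3 -m inch '[[[0,0,0.001],[0,0,0],0.2],[[0,0,0.001],[0,0,0],0.2],[[0,0,0.0005],[0,0,0],0.2],[[0,0,0],[0,0,0],0.2],[[0,0,0],[0,0,0],0.2]]'
```

```text
time: 16.6
tool_pos: [0.5737, 0.1628, 0.0936]
tool_rot: [-0.0, 1.0, -0.0, 0.0]
contact_force: [-2.0, -0.2, 1.6]
gripper_width: 0.492
grasp_force: 62.5
```

```bash
python3 -m inch '[[[0,0,0],[0,0,0],1],[[0,0,0],[0,0,0],1],[[0,0,0],[0,0,0],1],[[0,0,0],[0,0,0],1],[[0,0,-0.015],[0,0,0],1],[[-0.001,0,-0.0205],[0,0,0],1],[[0,0,0],[0,0,0],1],[[0,0,0],[0,0,0],1]]'
python3 - <<'E'
from m import *
im,d=manip.grab_frame("side"); P=cloud("side",d); 
q=P[(np.hypot(P[...,0]-.5715,P[...,1]-.1625)<.03)&(P[...,2]>.03)&(P[...,2]<.09)&(d>0)]; print(circ(q,.022))
q=P[(np.hypot(P[...,0]-.5715,P[...,1]-.1625)<.024)&(P[...,2]>.095)&(P[...,2]<.106)&(d>0)]; print(len(q),np.median(q[:,2]))
cv2.imwrite("pics/s4.png",np.clip(im[:,:,::-1][170:260,190:310].astype(int)*1.3,0,255).astype(np.uint8).repeat(5,0).repeat(5,1))
E
```

```text
time: 17.4
tool_pos: [0.5731, 0.1628, 0.1295]
tool_rot: [-0.0, 1.0, -0.0, 0.001]
contact_force: [-0.2, 0.4, -0.6]
gripper_width: 1.001
grasp_force: 0.0
[0.57191731 0.16292908]
226 0.10046269705710642
```

View pics/s4.png

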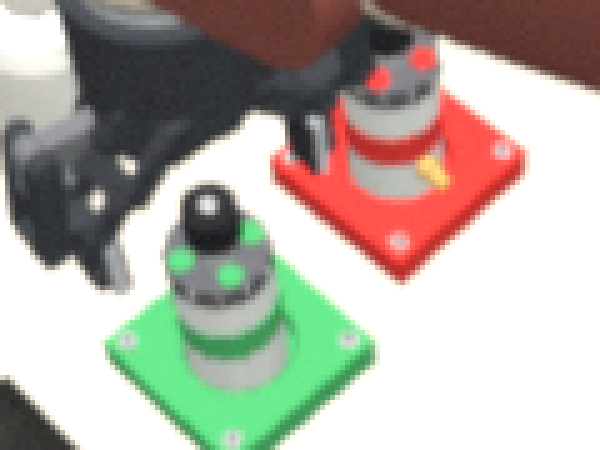

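Green is seated upright (top at 100.5 mm) with its knob at crop (210,215) between the open fingers. Close on the knob.

```bash
python3 -m inch '[[[-0.001,0,0.002],[0,0,0],1],[[0,0,0],[0,0,0],0.4],[[0,0,0],[0,0,0],0.3],[[0,0,0],[0,0,0],0.2],[[0,0,0],[0,0,0],0.1],[[0,0,0],[0,0,0],0.05],[[0,0,0],[0,0,0],0],[[0,0,0],[0,0,0],0]]'
```

```text
time: 18.25
tool_pos: [0.5715, 0.1629, 0.1264]
tool_rot: [-0.0, 1.0, -0.0, 0.0]
contact_force: [0.3, 1.2, -0.0]
gripper_width: 0.262
grasp_force: 58.6
```

```bash
python3 -m inch '[[[0,0,-0.002],[0,0,0],0],[[0,0,-0.004],[0,0,0],0],[[0,0,-0.004],[0,0,0],0],[[0,0,-0.004],[0,0,0],0],[[0,0,-0.004],[0,0,0],0],[[0,0,-0.004],[0,0,0],0],[[0,0,0],[0,0,0],0],[[0,0,0],[0,0,0],0]]'
```

```text
time: 19.05
tool_pos: [0.5716, 0.1628, 0.1488]
tool_rot: [-0.0, 1.0, -0.0, 0.0]
contact_force: [-0.1, 0.9, -0.7]
gripper_width: 0.262
grasp_force: 58.7
```

Load is about 1 N, so only the piston is lifting and the barrel isn't dragged along.

```bash
python3 -m inch '[[[0,0,-0.004],[0,0,0],0],[[0,0,-0.004],[0,0,0],0],[[0,0,-0.004],[0,0,0],0],[[0,0,-0.004],[0,0,0],0],[[0,0,-0.004],[0,0,0],0],[[0,0,-0.002],[0,0,0],0],[[0,0,0],[0,0,0],0],[[0,0,0],[0,0,0],0]]'
python3 - <<'E'
from m import *
im,d=manip.grab_frame("side"); P=cloud("side",d); s=manip.state();print(s["tool_pos"],s["contact_force"])
q=P[(np.hypot(P[...,0]-.5715,P[...,1]-.1625)<.03)&(P[...,2]>.03)&(P[...,2]<.09)&(d>0)]; print(circ(q,.022))
q=P[(np.hypot(P[...,0]-.5715,P[...,1]-.1625)<.024)&(P[...,2]>.095)&(P[...,2]<.106)&(d>0)]; print(len(q),np.median(q[:,2]))
cv2.imwrite("pics/s5.png",np.clip(im[:,:,::-1][170:260,190:310].astype(int)*1.3,0,255).astype(np.uint8).repeat(5,0).repeat(5,1))
E
```

```text
time: 19.85
tool_pos: [0.5715, 0.1628, 0.1705]
tool_rot: [-0.0, 1.0, -0.0, 0.0]
contact_force: [0.1, 1.1, -0.4]
gripper_width: 0.261
grasp_force: 58.7
[0.57147691 0.16274326 0.17044985] [-0.49126222  1.39971149 -0.97410948]
[0.57196998 0.1627849 ]
258 0.1005048271587575
```

View pics/s5.png

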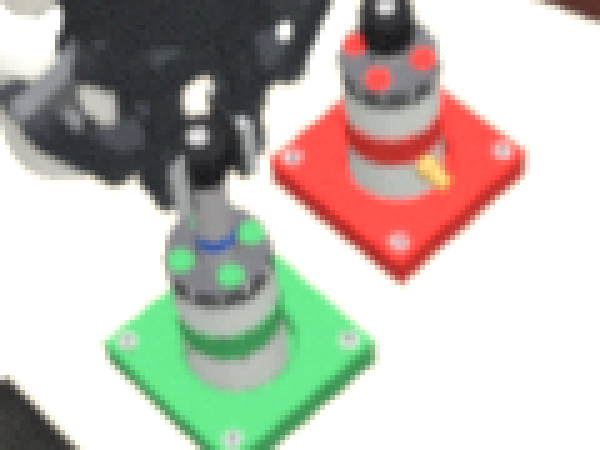

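The blue band shows at (215,243), but thinner than a 44 mm draw should give. I'll measure knob height and the band directly.

Run:
```python
from m import *
im,d=manip.grab_frame("side"); P=cloud("side",d)
c=np.array([.572,.1628]); K,Rm,t=cam("side"); C=-Rm.T@t
# project rod front surface points (8 mm toward camera) at heights, sample colours
u=(C[:2]-c)/np.linalg.norm(C[:2]-c); s=c+u*.008
for z in np.arange(.096,.176,.002):
    p=K@(Rm@np.array([*s,z])+t); x,y=p[:2]/p[2]
    print(round(z,3),(round(x,1),round(y,1)),cv2.getRectSubPix(im,(1,1),(float(x),float(y))).ravel(),P[int(round(y)),int(round(x))].round(3))
r=np.hypot(P[...,0]-c[0],P[...,1]-c[1]); dk=im.max(-1)<60
q=P[(r<.014)&(P[...,2]>.11)&(P[...,2]<.2)&(d>0)]; print(np.percentile(q[:,2],[1,50,90,99]))
cv2.imwrite("pics/s6.png",cv2.resize(np.clip(im[:,:,::-1][188:238,212:262].astype(int)*1.3,0,255).astype(np.uint8),None,fx=11,fy=11,interpolation=cv2.INTER_CUBIC))
```

```text
0.096 (np.float64(233.9), np.float64(222.9)) [100 146 111] [0.561 0.168 0.102]
0.098 (np.float64(233.8), np.float64(222.3)) [107 130 113] [0.565 0.165 0.098]
0.1 (np.float64(233.7), np.float64(221.8)) [111 120 114] [0.565 0.165 0.098]
0.102 (np.float64(233.6), np.float64(221.3)) [112 115 116] [0.565 0.165 0.101]
0.104 (np.float64(233.5), np.float64(220.7)) [107 109 119] [0.566 0.167 0.102]
0.106 (np.float64(233.4), np.float64(220.2)) [ 94 101 122] [0.565 0.167 0.107]
0.108 (np.float64(233.3), np.float64(219.7)) [ 76  90 126] [0.565 0.167 0.107]
0.11 (np.float64(233.2), np.float64(219.1)) [ 56  79 130] [0.565 0.166 0.11 ]
0.112 (np.float64(233.0), np.float64(218.6)) [ 63  83 130] [0.565 0.166 0.11 ]
0.114 (np.float64(232.9), np.float64(218.0)) [ 80  92 128] [0.565 0.166 0.114]
0.116 (np.float64(232.8), np.float64(217.5)) [ 98 104 126] [0.565 0.166 0.117]
0.118 (np.float64(232.7), np.float64(216.9)) [113 115 122] [0.565 0.166 0.117]
0.12 (np.float64(232.6), np.float64(216.4)) [116 115 119] [0.564 0.165 0.122]
0.122 (np.float64(232.5), np.float64(215.8)) [118 116 117] [0.564 0.167 0.124
[... 1357 characters left out ...]
p.float64(205.4)) [24 24 26] [0.561 0.168 0.165]
0.16 (np.float64(230.3), np.float64(204.8)) [25 24 26] [0.561 0.168 0.165]
0.162 (np.float64(230.2), np.float64(204.2)) [23 23 24] [0.562 0.167 0.167]
0.164 (np.float64(230.1), np.float64(203.6)) [24 24 25] [0.562 0.167 0.167]
0.166 (np.float64(229.9), np.float64(203.0)) [27 28 28] [0.562 0.167 0.169]
0.168 (np.float64(229.8), np.float64(202.4)) [32 33 34] [0.561 0.167 0.175]
0.17 (np.float64(229.7), np.float64(201.8)) [37 37 38] [0.561 0.167 0.175]
0.172 (np.float64(229.6), np.float64(201.2)) [40 38 41] [0.562 0.166 0.176]
0.174 (np.float64(229.4), np.float64(200.6)) [45 43 45] [0.562 0.168 0.177]
[0.11290568 0.167024   0.17682562 0.18693491]
```

View pics/s6.png

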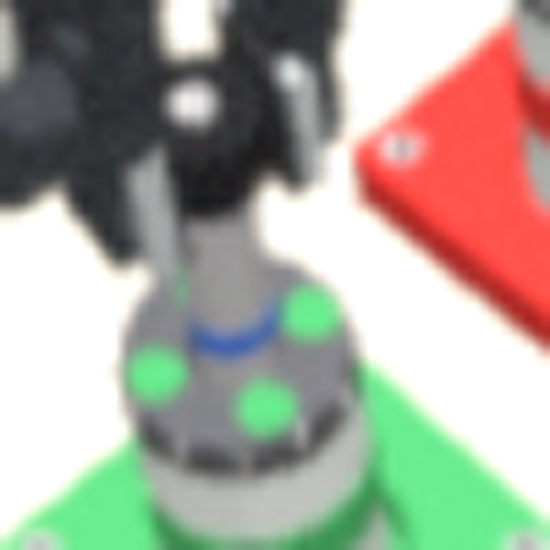

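The blue band spans about z 0.107–0.116, with grey steel and the barrel top (0.1005) below it. The knob's underside at about 0.155 confirms a 44 mm draw, inside the 37–52 mm window, with no yellow showing.

```bash
python3 -c "
from plant import manip
print(manip.job_done())"
```

```text
the job is handed in; nothing more can be done
None
```

Both units are seated in their matching nests, and the green unit's piston is held drawn about 44 mm, with the blue band clear and the yellow still hidden; the job was handed in at about 20 s on the robot clock, and no verdict came back.

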